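# Scan the specimen pot, bring its reagent jar to the front and hold the carousel

### The job

First turn the blue specimen pot on its scanner pad so that its barcode label squarely faces the scanner window, and let go of it, standing upright on the pad. Then turn the reagent carousel until the red-capped jar stands at the front, in line with the yellow pointer on the foot, and finish while still firmly holding the turntable there so that it cannot turn. Do not tip the pot, and leave everything else on the table where it is.

Things in the scene. Friction and masses are not known exactly. Their poses are not given: they have to be found in the camera images.
- specimen_pot: Loose round pot, 78 mm tall, 60 to 130 g: blue body 42 mm across (lowest 50 mm), white cap 46 mm across (top 28 mm). Stands on the scanner pad. Origin: centre of its underside, z up. A white barcode label with black bars is on the side of its own +x axis; a yellow stripe on the cap runs from the centre to that side and down the edge.
- scanner: Fixed scanner: a black rubber pad 84 mm across and 6 mm high on which the pot stands, and beyond it an upright grey block 50 mm deep, 90 mm wide and 115 mm tall. Origin: on the table under the pad's centre; its +x axis points from the pad to the block, whose near face is 100 mm from the pad's centre.
- scan_pad (a point): Centre of the top of the scanner pad, 6 mm above the table.
- scan_window (a point): Centre of the dark scanner window (with a thin red line) on the block's face that looks at the pad, 100 mm from the pad's centre, 55 mm above the table.
- carousel_foot: Fixed grey carousel foot, 190 mm across. Origin: on the table, on the turning axis. Its own -x direction is the front, where a small yellow pointer stands on the table, its centre 142 mm from the axis, just outside the turntable's rim.
- turntable: White disc 240 mm across, 10 mm thick, turning either way without stops about the vertical axis through the foot's origin; friction about 0.06 N m, it stays where left. Origin: on the axis, 25 mm above the table (disc's underside). Six jars are fixed on it, the red-capped one on its own -x side; a 28 mm column in the middle carries the grip bar.
- grip_bar (a point): Centre of the black grip bar on the turning axis, 154 mm above the table. The bar is 70 mm long, 16 mm thick and 42 mm tall (133 to 175 mm above the table); its length lies along the turntable's own x axis, so it points at the red-capped jar at one end.
- red_jar (a point): Centre of the top of the one red cap, 80 mm from the turning axis, 107 mm above the table. The six amber jars are 44 mm across, caps 40 mm across, all tops 107 mm above the table, centres 80 mm from the axis, 60 degrees apart; the other caps are blue, white and green.
- front_mark (a point): Where the centre of the red cap's top should be: 80 mm from the turning axis towards the yellow pointer, 107 mm above the table. Fixed.
- sanitiser: Bystander: clear and blue pump bottle, 60 mm across, 183 mm tall. Origin: centre of its underside.
- spare_pot: Bystander: all-white pot with a grey cap, 46 mm across, 70 mm tall, standing on the table in front of the robot. Origin: centre of its underside.
Things that resemble listed ones, but are neither listed nor needed, are in the scene too. What is shaped like the scanner but turquoise is not meant.

How it is judged:
By the outcome, as a careful person would: the job done as asked, in the order asked, and still so for the second after the job is handed in, while the arm keeps its last pose, push and grip.
It also fails if it takes over 72 s, if anything falls off the work surface, if the arm or the gripper's body presses on something with over 40 N, if the wrist force passes 120 N, or if a joint passes its speed limit or range.

### The arm

A 6-joint arm with a two-finger parallel gripper is mounted at the origin on the work surface. World frame = base frame: x ahead of the robot, y to its left, z up, the work surface at z = 0. Lengths are in m, angles in rad, forces in N, time in s.
With the tool pointing down it reaches from about 0.25 to 0.725 m from the base axis. Payload 4 kg.
Tool frame: the origin (TCP) lies on the centre line of the jaws, within the pads' length; the fingertips stand 17 mm ahead of it and the grasp point (between the pads) lies 2 mm behind it (env.tips_ahead is the distance from the TCP to the fingertips, in m); z points along the fingers, y is the direction in which the jaws open and shut (so a half turn about z gives the same grasp; the last joint's range is limited). The gripper opens to 85 mm and grips with 20 to 120 N. Pads are 22 mm wide; open, the fingers measure 114 mm over their backs; the gripper's body (76 mm by 85 mm) begins 54 mm behind the grasp point. The pads swing forward as they close: fully open they stand 13 mm farther back than shut.
Start: joints at [-1.159, 0.241, 0.005, 1.335, 0, 1.571], TCP at [0.2, -0.458, 0.248] pointing down, gripper open.
Joint ranges: [-2.72, 2.72], [-1.05, 1.87], [-1.09, 1.28], [-1.99, 2.15], [-1.42, 1.44], [-3.14, 3.14]. Speed limits (rad/s): [2.79, 2.79, 3.14, 3.14, 3.14, 3.14].

### API

Orientations are given as [roll, pitch, yaw] about the fixed x, y, z axes, in that order (R = Rz(yaw) Ry(pitch) Rx(roll)).
In Python, from rig import env gives the robot as it stands. Calls block until the motion is done:
- env.move_ptp(position, orientation): joint-space move of the TCP to a pose.
- env.line_to(position, feed=0.15, rot=None, contact_N=None): straight line of the TCP; rot=None keeps the orientation; feed is the mean speed in m/s. With contact_N (N) it stops when the force on the tool has changed by that much, and returns True; else False.
- env.set_joints(angles): joint-space move.
- env.set_gripper(opening, f_grip=None): finger opening in m; f_grip is the grip in N (None keeps the last); returns when the fingers have stopped.
- env.pause(seconds).
- env.solve_ik(position, orientation): joint angles nearest the present ones, or None.
- env.capture(name): name is "scene" or "top"; returns (picture, depth): 420x560x3 uint8, blue, green, red; 420x560 float32, m along the optical axis (not along the pixel's ray), 0 where there is no reading.
- env.camera_params(name): a dict with "intrinsics" (3x3 intrinsics, pixels), "R" (3x3) and "t" (3): a world point X has camera coordinates R X + t. Camera axes: x right, y down, z forward; pixel columns grow to the right and rows downward; lengths in m; the calibration is good to about 2 mm. A picture is of the moment at which its call begins. camera_params takes no time and is no camera call.
A pose or a line that the arm cannot do raises env.MotionError and nothing moves.
- env.close_job(): hands the job in, once; it reports no verdict.
Trained networks look in the newest picture that a camera, given by its name, has taken for a name from the list of things; names that differ only in an ending like _2 or _b are one class to them, and where a whole thing is asked for, a point or a joint stands for the part that bears it (a point fixed in the world has none). Each returns a list of dicts, best first, with "score" (0 to 1); they miss things now and then, are a little off and sometimes report something else, mostly with a low value. They report only what shows in the picture. A call takes as long as a camera call. They do not tell look-alikes from the thing itself.
- env.recognise(label, camera): "extent" ([left, top, right, bottom] in pixels, round what is visible of it).
- env.masks_of(label, camera): "region" (420x560 bool, what is visible of it) and "extent" ([left, top, right, bottom] in pixels, round what is visible of it).
- env.spot_point(label, camera): "location" ([column, row] in pixels: a listed point, or the origin of a listed thing).
Readings, each from a call of its own:
- env.current_t(): time.
- env.current_joints(): joint angles.
- env.current_dq(): joint speeds.
- env.current_joint_efforts(): joint torques, N m.
- env.current_eef_pos(): TCP position.
- env.current_tool_rot(): TCP orientation.
- env.current_wrist_force(): force on the tool from outside, world axes, zero at the start.
- env.current_ft_torque(): the same for the moment, N m.
- env.current_opening(): finger opening in m.
Only numpy, scipy, OpenCV 4.12 (cv2) and the standard library are available. Lean on these libraries where they do the work, as an engineer would, in place of code of your own. Each camera call takes 0.05 s, during which the arm holds its last target.

## Working session

There is one attempt and no reset: what is moved stays moved. The work goes in short steps, each a Python script; the robot and the scene stay as the last script left them, time stands still between calls to the robot, and variables do not carry over. Pictures are saved under pics/ and viewed, and the job is handed in when it is done.

```bash
mkdir -p pics; ls; python3 - <<'E'
from rig import env
import cv2,numpy as np
for c in("scene","top"):
    im,d=env.capture(c); cv2.imwrite(f"pics/{c}0.png",im); np.save(f"pics/{c}0.npy",d)
    p=env.camera_params(c); print(c,p)
    for l in("specimen_pot","scanner","scan_window","scan_pad","turntable","grip_bar","red_jar","carousel_foot","spare_pot","sanitiser"):
        try: print(l,[(np.round(r["location"]).tolist(),round(r["score"],2)) for r in env.spot_point(l,c)])
        except Exception as e: print(l,e)
print(env.current_t())
E
```

```text
pics
scene {'intrinsics': array([[500.32346097,   0.        , 276.67100759],
       [  0.        , 500.32346097, 208.47369658],
       [  0.        ,   0.        ,   1.        ]]), 'R': array([[-0.46800933,  0.88363171,  0.01273891],
       [ 0.51661293,  0.28525893, -0.80730318],
       [-0.71699258, -0.37124433, -0.5899994 ]]), 't': array([ 0.24826192, -0.17340588,  1.53206583])}
specimen_pot [([225.0, 222.0], 0.56), ([220.0, 332.0], 0.42), ([221.0, 229.0], 0.3)]
scanner [([269.0, 181.0], 0.71), ([220.0, 230.0], 0.7)]
scan_window [([187.0, 230.0], 0.96), ([241.0, 176.0], 0.78)]
scan_pad [([220.0, 225.0], 0.8), ([266.0, 180.0], 0.68), ([295.0, 223.0], 0.32)]
turntable []
grip_bar [([344.0, 235.0], 0.69)]
red_jar [([323.0, 227.0], 0.64)]
carousel_foot [([335.0, 291.0], 0.73), ([323.0, 225.0], 0.72)]
spare_pot [([293.0, 222.0], 0.82), ([353.0, 230.0], 0.22)]
sanitiser [([223.0, 331.0], 0.8)]
top {'intrinsics': array([[469.26442523,   0.        , 282.18140589],
       [  0.        , 469.26442523, 203.834653  ],
       [  0.        ,   0.        ,   1.        ]]), 'R': array([[-0.00786302, -0.99992512, -0.00937672],
       [-0.99518615,  0.0087411 , -0.09761213],
       [ 0.09768678,  0.00856406, -0.99518036]]), 't': array([0.01106867, 0.53203797, 1.0165728 ])}
specimen_pot [([357.0, 214.0], 0.91), ([290.0, 254.0], 0.42)]
scanner [([356.0, 211.0], 0.87), ([354.0, 318.0], 0.63), ([214.0, 184.0], 0.24)]
scan_window [([377.0, 282.0], 0.62), ([368.0, 163.0], 0.55), ([195.0, 174.0], 0.55)]
scan_pad [([353.0, 322.0], 0.95), ([354.0, 209.0], 0.94)]
turntable [([211.0, 185.0], 0.58)]
grip_bar [([198.0, 174.0], 0.76)]
red_jar [([232.0, 201.0], 0.8), ([276.0, 97.0], 0.66)]
carousel_foot [([209.0, 187.0], 0.91)]
spare_pot [([292.0, 256.0], 0.64)]
sanitiser [([276.0, 98.0], 0.64)]
1.1
```

View pics/scene0.png

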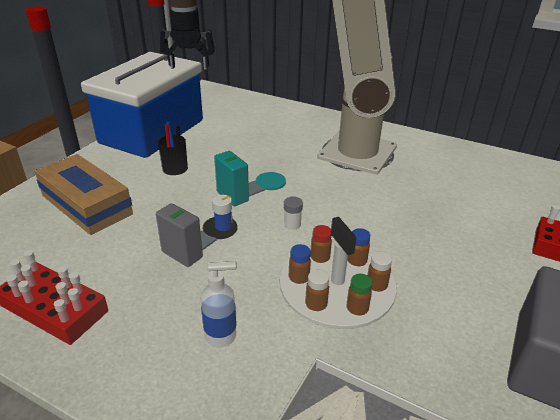

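View pics/top0.png

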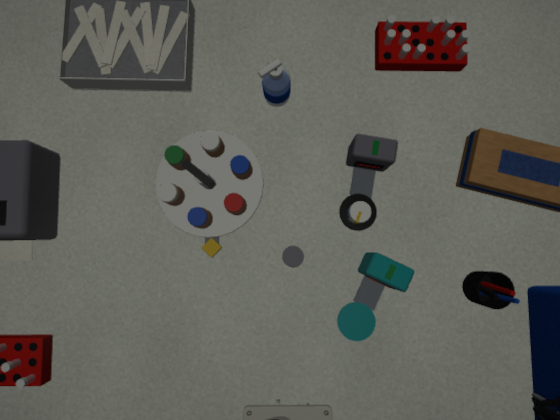

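```bash
python3 - <<'E'
import cv2
a=cv2.imread("pics/top0.png")
cv2.imwrite("pics/top0z.png",cv2.resize(a[130:310,120:420][:, :],None,fx=2.6,fy=2.6,interpolation=cv2.INTER_CUBIC))
cv2.imwrite("pics/pot0z.png",cv2.resize(a[145:255,310:420],None,fx=5,fy=5,interpolation=cv2.INTER_CUBIC))
E
```

```text
(no output)
```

View pics/top0z.png

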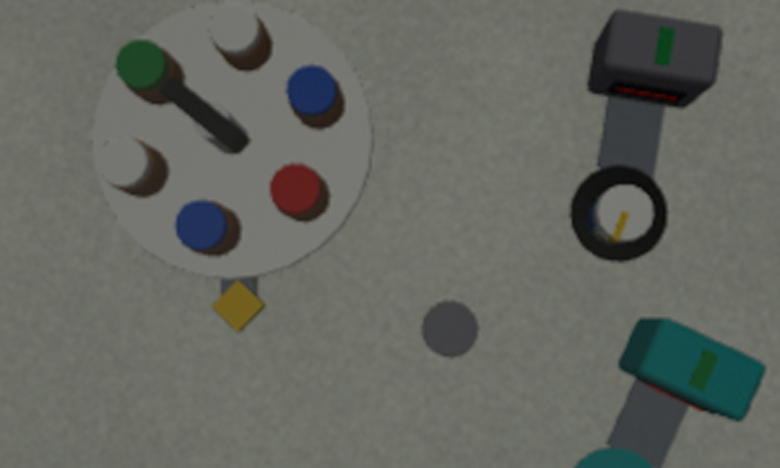

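View pics/pot0z.png

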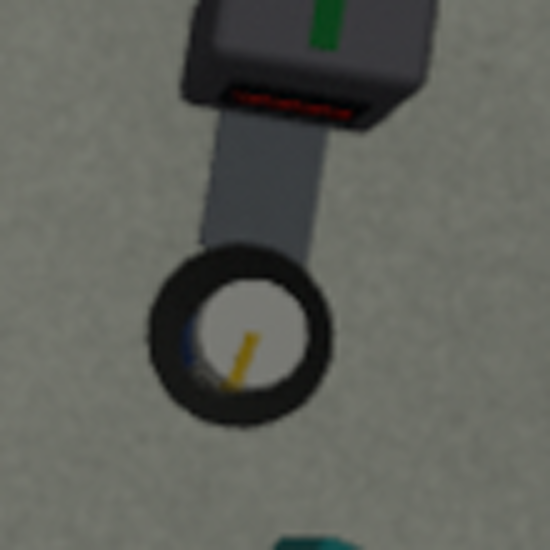

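Top view: the grey scanner is at about (372,152) with its pad at (357,211). The blue pot with the white cap stands on that pad, its yellow stripe pointing down the image, away from the window. The turquoise look-alike is at (385,272)/(356,322) and isn't meant; the all-grey cap at (292,256) is the spare pot. There is one red cap on the disc, at (234,203), and the yellow pointer is at (211,247). The enlarged crop confirms the pot and the scanner.

Next I'll measure these precisely.

```bash
cat > h.py <<'E'
import numpy as np,cv2
from rig import env
def par(c):
    p=env.camera_params(c); return p["intrinsics"],np.array(p["R"]),np.array(p["t"])
def onplane(c,uv,z):
    K,R,t=par(c); uv=np.atleast_2d(uv).astype(float)
    r=np.c_[uv,np.ones(len(uv))]@np.linalg.inv(K).T@R; C=-R.T@t
    return C+r*((z-C[2])/r[:,2])[:,None]
def cloud(c,d):
    K,R,t=par(c); v,u=np.mgrid[:d.shape[0],:d.shape[1]]
    P=np.stack([(u-K[0,2])/K[0,0]*d,(v-K[1,2])/K[1,1]*d,d],-1)
    return (P-t)@R
def proj(c,X):
    K,R,t=par(c); q=(np.atleast_2d(X)@R.T+t)@K.T; return q[:,:2]/q[:,2:]
def circ(xy):
    from scipy.optimize import least_squares
    m=xy.mean(0); s=least_squares(lambda p:np.hypot(*(xy-p[:2]).T)-p[2],[*m,np.std(xy)*1.4],loss='soft_l1',f_scale=.001); return s.x
E
cat > meas.py <<'E'
from h import *
import sys
def biggest(m):
    n,l,s,_=cv2.connectedComponentsWithStats(m.astype(np.uint8)); i=1+np.argmax(s[1:,4]); return l==i
def edge(m):
    c,_=cv2.findContours(m.astype(np.uint8),cv2.RETR_EXTERNAL,cv2.CHAIN_APPROX_NONE); return max(c,key=len)[:,0].astype(float)
def win(m,x0,y0,x1,y1):
    o=np.zeros_like(m); o[y0:y1,x0:x1]=m[y0:y1,x0:x1]; return biggest(o)
def ang(v): return float(np.degrees(np.arctan2(v[1],v[0])))
def run(im,d,full=True):
    c="top"; hsv=cv2.cvtColor(im,cv2.COLOR_BGR2HSV).astype(int); H,S,V=hsv[...,0],hsv[...,1],hsv[...,2]
    P=cloud(c,d); z=P[...,2]; o={}
    try:
        m=win((S<60)&(V>70)&(z>.07)|((z>.07)&(H>15)&(H<35)&(S>100)),330,185,385,240); p=circ(onplane(c,edge(m),.084)[:,:2]); print("cap",p.round(4)); o["cap"]=p
        st=win((H>15)&(H<35)&(S>100),330,185,385,240); q=np.argwhere(st)[:,::-1]; X=onplane(c,q,.084)[:,:2]
        u,s,vt=np.linalg.svd(X-X.mean(0)); v=vt[0]; v=v*np.sign(v@(X.mean(0)-p[:2])); print("stripe",len(q),"pca",ang(v),"from cap centre",ang(X.mean(0)-p[:2])); o["stripe"]=ang(v)
    except Exception as e: print("pot fail",e)
    if full:
        m=win(V<45,330,185,390,240); p=circ(onplane(c,edge(cv2.morphologyEx(m.astype(np.uint8),cv2.MORPH_CLOSE,np.ones((15,15)))),.006)[:,:2]); print("pad",p.round(4))
        pts=P[135:200,335:410].reshape(-1,3); t=pts[(pts[:,2]>.108)&(pts[:,2]<.125)]
        r=cv2.minAreaRect((t[:,:2]*1000).astype(np.float32)); print("blocktop",len(t),r,"pad->block",ang(np.array(r[0])/1000-p[:2]))
        rl=win((H<8)&(S>150)&(V>60),340,140,410,190); q=np.argwhere(rl)[:,::-1]; X=onplane(c,q,.055)[:,:2]; u,s,vt=np.linalg.svd(X-X.mean(0)); print("redline",len(q),X.mean(0),ang(vt[0]),"from pad",ang(X.mean(0)-p[:2]))
    yp=win((H>15)&(H<35)&(S>100),180,225,240,270); zz=np.median(z[yp]); q=np.argwhere(yp)[:,::-1]; yX=onplane(c,q,zz).mean(0); print("pointer",yX,zz)
    b=(z>.025)&(z<.2); tt=win(b,140,115,280,245); q=P[tt]; dd=q[(q[:,2]<.045)]
    e=edge(tt); E=onplane(c,e,.035)[:,:2]; p=circ(E); print("disc",p.round(4))
    rc=win(((H<8)|(H>172))&(S>120)&(z>.09),150,120,275,245); p2=circ(onplane(c,edge(rc),.107)[:,:2]); print("red",p2.round(4),"r",np.hypot(*(p2[:2]-p[:2])))
    g=win(z>.16,150,120,275,245); G=P[g]; r=cv2.minAreaRect((G[:,:2]*1000).astype(np.float32)); ge=cv2.minAreaRect((onplane(c,edge(g),.175)[:,:2]*1000).astype(np.float32));print("bar",len(G),G[:,2].max(),r,ge)
    print("front dir",ang(yX[:2]-p[:2]),"red dir",ang(p2[:2]-p[:2]),"bar",); return o
if __name__=="__main__":
    im=cv2.imread("pics/top0.png"); d=np.load("pics/top0.npy"); run(im,d)
E
python3 meas.py
```

```text
cap [ 0.5095 -0.156   0.0221]
stripe 37 pca 154.89798108935565 from cap centre 160.9317261581451
pad [ 0.5153 -0.1632  0.0401]
blocktop 1021 ((638.530029296875, -185.9592742919922), (89.64154815673828, 50.368316650390625), 79.95396423339844) pad->block -10.477981944746212
redline 1 [ 0.61480623 -0.1656951 ] 0.0 from pad -1.4582905890716003
pointer [0.437866   0.16567279 0.01634666] 0.016346657328187846
disc [0.58   0.168  0.1185]
red [0.5283 0.106  0.0187] r 0.08068452570088441
bar 309 1.0637104288477617 ((519.66748046875, 94.37828063964844), (262.86767578125, 15.962730407714844), 50.70863723754883) ((578.9483642578125, 166.8522491455078), (72.35806274414062, 16.579151153564453), 51.87666702270508)
front dir -179.08067368653545 red dir -129.82045199820965 bar
```

```bash
python3 - <<'E'
from h import *
print(env.current_tool_rot(),env.current_joints())
for y in(-20,160,-100,80,-200):
    print(y,np.round(env.solve_ik([.5095,-.156,.066],[np.pi,0,np.radians(y)]),3))
for y in (50-90,50+90,0-90,90,-140): print("bar",y,np.round(env.solve_ik([.58,.168,.158],[np.pi,0,np.radians(y)]),3))
im=cv2.imread("pics/top0.png"); d=np.load("pics/top0.npy"); P=cloud("top",d)
print("bar tops",[P[v,u].round(3).tolist() for v,u in((172,201),(160,190),(182,211))], P[211,360].round(3),P[210,345].round(3))
# stripe darker-free fit: profile around cap at radius 8-20mm
cap=np.array([.5095,-.156]); hsv=cv2.cvtColor(im,cv2.COLOR_BGR2HSV).astype(float)
best=[]
for a in np.arange(130,190,1.):
    r=np.arange(.004,.0205,.001); X=np.c_[cap[0]+r*np.cos(np.radians(a)),cap[1]+r*np.sin(np.radians(a)),np.full(len(r),.084)]
    uv=proj("top",X).astype(np.float32); s=cv2.remap(hsv[...,1].astype(np.float32),uv[None,:,0],uv[None,:,1],cv2.INTER_LINEAR)[0]; best.append(s.mean())
b=np.array(best); a=np.arange(130,190,1.); w=np.clip(b-b.max()*.5,0,None); print("radial",a[b.argmax()],(w*a).sum()/w.sum(),proj("top",[*cap,.084]))
E
```

```text
[-3.14158106e+00 -3.33577090e-06  4.11795542e-01] [-1.15899817e+00  2.40590576e-01  4.97333030e-03  1.33519068e+00
  3.33580118e-06  1.57079894e+00]
-20 [-0.297  0.454 -0.195  0.922  0.    -3.09 ]
160 [-0.297  0.454 -0.195  0.922  0.     0.052]
-100 [-0.297  0.454 -0.195  0.922  0.    -1.693]
80 [-0.297  0.454 -0.195  0.922  0.     1.448]
-200 [-0.297  0.454 -0.195  0.922  0.     0.052]
bar -40 [ 0.282  0.495  0.139  1.215  0.    -2.162]
bar 140 [0.282 0.495 0.139 1.215 0.    0.98 ]
bar -90 [ 0.282  0.495  0.139  1.215  0.    -1.289]
bar 90 [0.282 0.495 0.139 1.215 0.    1.853]
bar -140 [ 0.282  0.495  0.139  1.215  0.    -0.416]
bar tops [[0.58, 0.161, 0.175], [0.629, 0.208, 0.048], [0.561, 0.141, 0.176]] [ 0.51  -0.156  0.085] [ 0.519 -0.135  0.005]
radial 161.0 161.29863335967687 [[359.76781904 211.21138702]]
```

```bash
cat > pot.py <<'E'
from h import *
def turn_pot(c,yaw0,dyaw,dst,zt=.068,lift=.006):
    R=lambda y:[np.pi,0,np.radians(y)]
    env.set_gripper(.075,30)
    env.move_ptp([c[0],c[1],.16],R(yaw0))
    print("contact down",env.line_to([c[0],c[1],zt],feed=.1,contact_N=6),env.current_eef_pos().round(4))
    env.set_gripper(.03,30); print("open",env.current_opening(),env.current_wrist_force().round(2))
    p=env.current_eef_pos()
    env.line_to([p[0],p[1],p[2]+lift],feed=.05); print("lifted",env.current_wrist_force().round(2))
    j=np.array(env.current_joints()); j[5]-=np.radians(dyaw); env.set_joints(j)
    p=env.current_eef_pos(); print("turned",p.round(4),np.degrees(env.current_tool_rot()).round(2))
    env.line_to([dst[0],dst[1],p[2]],feed=.05)
    print("down contact",env.line_to([dst[0],dst[1],zt-.001],feed=.02,contact_N=4),env.current_eef_pos().round(4),env.current_wrist_force().round(2),env.current_opening())
    env.set_gripper(.075,30)
    p=env.current_eef_pos(); env.line_to([p[0],p[1],.16],feed=.15); print("t",env.current_t())
E
python3 - <<'E'
from pot import *
turn_pot([.5095,-.156],-40,-168.3,[.5153,-.1640])
env.move_ptp([.40,.05,.30],[np.pi,0,np.radians(-90)])
im,d=env.capture("top"); cv2.imwrite("pics/top1.png",im); np.save("pics/top1.npy",d)
s,_=env.capture("scene"); cv2.imwrite("pics/scene1.png",s)
import meas; meas.run(im,d)
cv2.imwrite("pics/pot1z.png",np.hstack([cv2.resize(im[145:255,310:410],(400,440),interpolation=cv2.INTER_CUBIC),cv2.resize(s[170:280,145:245],(400,440),interpolation=cv2.INTER_CUBIC)])); print(env.current_t())
E
```

```text
contact down False [ 0.5101 -0.1562  0.0686]
open 0.04550820478575467 [-0.19 -0.09  3.55]
lifted [-0.02  0.22 -0.8 ]
turned [ 0.5103 -0.1562  0.0751] [1.7999e+02 3.0000e-02 1.5171e+02]
down contact True [ 0.5153 -0.1642  0.0686] [-0.02 -0.22  3.79] 0.04475440691109604
t 11.025
cap [50.9905 39.0848 63.9394]
stripe 32 pca 167.78560625204352 from cap centre -142.12395376016772
pad [ 0.5151 -0.163   0.0399]
blocktop 1017 ((638.2741088867188, -185.73037719726562), (89.84698486328125, 50.59141540527344), 80.87764739990234) pad->block -10.478066456074435
redline 2 [ 0.61481665 -0.16460949] -90.54966856446495 from pad -0.9486764417818424Traceback (most recent call last):
  File "<stdin>", line 6, in <module>
  File "meas.py", line 23, in run
    yp=win((H>15)&(H<35)&(S>100),180,225,240,270); zz=np.median(z[yp]); q=np.argwhere(yp)[:,::-1]; yX=onplane(c,q,zz).mean(0); print("pointer",yX,zz)
  File "meas.py", line 8, in win
    o=np.zeros_like(m); o[y0:y1,x0:x1]=m[y0:y1,x0:x1]; return biggest(o)
                                                              ~~~~~~~^^^
  File "meas.py", line 4, in biggest
    n,l,s,_=cv2.connectedComponentsWithStats(m.astype(np.uint8)); i=1+np.argmax(s[1:,4]); return l==i
                                                                      ~~~~~~~~~^^^^^^^^^
    return _wrapfunc(a, 'argmax', axis=axis, out=out, **kwds)
    return bound(*args, **kwds)
ValueError: attempt to get argmax of an empty sequence
```

```bash
python3 - <<'E'
import cv2,numpy as np
im=cv2.imread("pics/top1.png"); s=cv2.imread("pics/scene1.png")
cv2.imwrite("pics/pot1z.png",np.hstack([cv2.resize(im[145:255,310:410],(400,440),interpolation=cv2.INTER_CUBIC),cv2.resize(s[170:280,145:245],(400,440),interpolation=cv2.INTER_CUBIC)]))
E
```

```text
(no output)
```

View pics/pot1z.png

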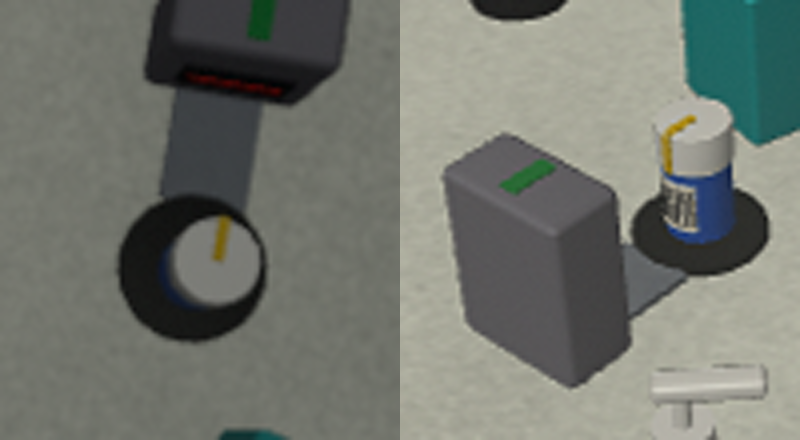

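View pics/top1.png

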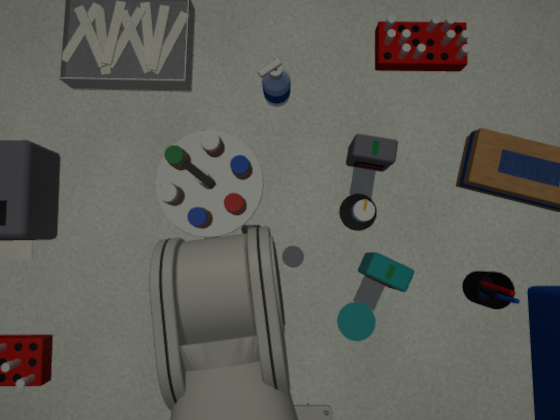

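```bash
cat > potm.py <<'E'
from h import *
from scipy.optimize import minimize
def fit(im,guess,zs=.084):
    hsv=cv2.cvtColor(im,cv2.COLOR_BGR2HSV); S,V,H=hsv[...,1],hsv[...,2],hsv[...,0]
    yel=(H>15)&(H<35)&(S>100); wh=((S<70)&(V>85))|yel
    # cap: rim circle; gather strong edges radially
    E=[]
    g=cv2.GaussianBlur(im[...,2],(0,0),.7).astype(np.float32)
    c=np.array(guess)
    for it in range(3):
        pts=[]
        for a in np.radians(np.arange(0,360,4)):
            r=np.arange(.017,.030,.0003); X=np.c_[c[0]+r*np.cos(a),c[1]+r*np.sin(a),np.full(len(r),zs)]
            uv=proj("top",X).astype(np.float32); s=cv2.remap(g,uv[None,:,0].copy(),uv[None,:,1].copy(),cv2.INTER_LINEAR)[0]
            dg=np.gradient(s)
            # skip yellow and low contrast
            if dg.min()<-2.5: pts.append(X[dg.argmin(),:2])
        p=circ(np.array(pts)); c=p[:2]
    print("cap",p.round(4),len(pts))
    a=np.arange(-180,180,1.)
    b=[]
    f=np.clip(S.astype(np.float32)-40,0,None)
    for t in np.radians(a):
        r=np.arange(.005,.0205,.001); X=np.c_[c[0]+r*np.cos(t),c[1]+r*np.sin(t),np.full(len(r),zs)]; uv=proj("top",X).astype(np.float32)
        b.append(cv2.remap(f,uv[None,:,0].copy(),uv[None,:,1].copy(),cv2.INTER_LINEAR)[0].mean())
    b=np.array(b); k=b.argmax(); w=b[np.arange(k-20,k+21)%360]; aa=a[k]+np.arange(-20,21); w=np.clip(w-.4*w.max(),0,None); print("radial stripe",(w*aa).sum()/w.sum())
    q=np.argwhere(yel); q=q[(abs(q[:,0]-211)<25)&(abs(q[:,1]-360)<25)][:,::-1]; X=onplane("top",q,zs)[:,:2]
    ww=f[q[:,1],q[:,0]]; X=X[np.hypot(*(X-c).T)<.021]
    m=X.mean(0); v=np.linalg.svd(X-m)[2][0]; v*=np.sign(v@(m-c)); print("pca",np.degrees(np.arctan2(v[1],v[0])),"line offset at centre mm",1000*np.cross(v,c-m))
if __name__=="__main__":
    fit(cv2.imread("pics/top0.png"),[.5095,-.156]); fit(cv2.imread("pics/top1.png"),[.5153,-.164])
E
python3 potm.py 2>/dev/null
python3 - <<'E'
from h import *
# scanner axis from block-top edges/pad annulus
for n in("top0","top1"):
    d=np.load(f"pics/{n}.npy"); P=cloud("top",d)[135:200,335:410].reshape(-1,3); t=P[(P[:,2]>.111)&(P[:,2]<.12)]
    # front face points
    f=P[(P[:,2]>.015)&(P[:,2]<.105)]
    for lab,a in(("face",f),("top",t)):print(lab,len(a),a[:,:2].mean(0))
    from scipy.optimize import least_squares
    r=cv2.minAreaRect((t[:,:2]*1000).astype(np.float32)); print(r)
    def s(p): pass
im=cv2.imread("pics/top1.png"); K=cv2.cvtColor(im,cv2.COLOR_BGR2HSV)
g=(K[...,0]>50)&(K[...,0]<75)&(K[...,1]>120); g[:135]=0;g[165:]=0;g[:,:360]=0;g[:,395:]=0
q=np.argwhere(g)[:,::-1]; X=onplane("top",q,.116)[:,:2]; print("green",len(q),X.mean(0),np.linalg.svd(X-X.mean(0))[2][0])
E
```

```text
cap [ 0.5095 -0.1566  0.0228] 90
radial stripe 158.78369270025453
pca 155.0119085199002 line offset at centre mm -1.0009763064060977
face 426 [ 0.61919689 -0.17263058]
top 971 [ 0.63736357 -0.18570952]
((638.1294555664062, -185.90713500976562), (89.42119598388672, 48.70585632324219), 80.75203704833984)
face 435 [ 0.61836455 -0.17231171]
top 972 [ 0.63738562 -0.18587767]
((638.0999755859375, -185.83935546875), (89.19294738769531, 49.49861145019531), 79.62715148925781)
green 77 [ 0.63797304 -0.18567534] [-0.98560791  0.16904747]
```

```bash
sed -i 's/dg.min()<-2.5/dg.min()<-1.2/' potm.py; python3 -W ignore potm.py 2>&1|tail -12; python3 - <<'E'
from h import *
im=cv2.imread("pics/top1.png"); print(proj("top",[.5153,-.164,.084]),proj("top",[.5153,-.164,.006])); print(im[205:218:2,352:378:2,2])
E
```

```text
radial stripe 158.78369270025453
pca 155.0119085199002 line offset at centre mm -1.0009763064060977
Traceback (most recent call last):
  File "potm.py", line 31, in <module>
    fit(cv2.imread("pics/top0.png"),[.5095,-.156]); fit(cv2.imread("pics/top1.png"),[.5153,-.164])
                                                    ~~~^^^^^^^^^^^^^^^^^^^^^^^^^^^^^^^^^^^^^^^^^^^
  File "potm.py", line 18, in fit
    p=circ(np.array(pts)); c=p[:2]
  File "h.py", line 17, in circ
    m=xy.mean(0); s=least_squares(lambda p:np.hypot(*(xy-p[:2]).T)-p[2],[*m,np.std(xy)*1.4],loss='soft_l1',f_scale=.001); return s.x
                                                                        ^^^^^^^^^^^^^^^^^^^
TypeError: Value after * must be an iterable, not numpy.float64
[[363.52965612 208.41569527]] [[357.89381755 211.45217868]]
[[ 21  87 124 123 124 124 118 119 123 123 118  42 116]
 [ 42 114 125 124 123 122 116 120 123 123 123 102  89]
 [ 53 120 124 123 124 121 110 122 123 123 123 106  72]
 [ 50 122 124 123 124 124 121 123 123 123 122 106  60]
 [ 46 102 123 123 123 123 123 123 123 123 123  86  68]
 [ 37  75 123 123 123 123 123 123 123 123 120  36  72]
 [ 19  50  84 124 123 124 123 124 122 122  79  18  90]]
```

```bash
sed -i 's/np.std(xy)\*1.4/np.hypot(*(xy-m).T).mean()/' h.py; python3 -W ignore - <<'E'
from potm import *
im=cv2.imread("pics/top1.png")
try: fit(im,[.5125,-.1645])
except Exception as e: print(e)
# bright-mask fit
g=im[...,2].astype(int); hsv=cv2.cvtColor(im,cv2.COLOR_BGR2HSV)
m=((g>100)).astype(np.uint8); 
P=cloud("top",np.load("pics/top1.npy")); z=P[...,2]
m=((z>.075)&(z<.095)); m[:190]=0;m[235:]=0;m[:,:345]=0;m[:,385:]=0
X=P[m][:,:2]; print("depth cap",m.sum(),X.mean(0),X.min(0),X.max(0))
E
```

```text
cap [ 0.5125 -0.1642  0.0228] 90
radial stripe -13.338096247736695
pca -11.159542740851704 line offset at centre mm 0.47998940658876366
depth cap 382 [ 0.51259947 -0.16447744] [ 0.49090752 -0.18803367] [ 0.53537426 -0.14254852]
```

```bash
cat > stripe.py <<'E'
from h import *
def ang(im,cam,c,zs=.084):
    K,R,t=par(cam); f=im.astype(np.float32); 
    a=np.arange(-180,180,.5); rr=np.arange(.004,.0195,.0005)
    A,Rr=np.meshgrid(np.radians(a),rr,indexing='ij')
    X=np.stack([c[0]+Rr*np.cos(A),c[1]+Rr*np.sin(A),np.full_like(A,zs)],-1)
    uv=proj(cam,X.reshape(-1,3)).astype(np.float32).reshape(*A.shape,2)
    s=cv2.remap(f,uv[...,0].copy(),uv[...,1].copy(),cv2.INTER_CUBIC)
    y=np.clip((s[...,2]-s[...,0])/np.maximum(s[...,2],1)-.12,0,None)   # yellowness
    k=y.mean(1).argmax(); sel=np.arange(k-60,k+61)%720; Y=y[sel]; th=np.radians(a[k]+.5*np.arange(-60,61))
    # centroid at each radius in local lateral coordinate, fit line: lateral = off + r*dtheta
    lat=(np.sin(th-np.radians(a[k]))[:,None]*rr); W=Y.sum(0); L=(Y*lat).sum(0)/W; rc=(Y*(np.cos(th-np.radians(a[k]))[:,None]*rr)).sum(0)/W
    p=np.polyfit(rc,L,1); return a[k]+np.degrees(np.arctan(p[0])),1000*p[1],a[k]+np.degrees(np.arctan2(L.mean(),rc.mean()))
if __name__=="__main__":
    for n,c in((0,[.5095,-.1566]),(1,[.5125,-.1643])):
        for cam in("top","scene"): print(n,cam,np.round(ang(cv2.imread(f"pics/{cam}{n}.png"),cam,c),2))
E
python3 stripe.py
python3 - <<'E'
from h import *
for n in(0,1):
    im=cv2.imread(f"pics/scene{n}.png"); hsv=cv2.cvtColor(im,cv2.COLOR_BGR2HSV)
    g=(hsv[...,0]>50)&(hsv[...,0]<75)&(hsv[...,1]>120); m=np.zeros_like(g); m[200:225,165:190]=g[200:225,165:190]
    q=np.argwhere(m)[:,::-1]; X=onplane("scene",q,.116)[:,:2]; v=np.linalg.svd(X-X.mean(0))[2][0]; print(len(q),X.mean(0),np.degrees(np.arctan(v[1]/v[0])))
E
```

```text
0 top [1.5824e+02 1.3000e-01 1.5890e+02]
0 scene [157.03   0.56 159.86]
1 top [-11.9   -0.26 -13.22]
1 scene [-13.63  -0.63 -16.82]
47 [ 0.64105272 -0.18635478] -10.221941069651267
46 [ 0.64119155 -0.18651187] -9.335311095232798
```

The pot now stands on the pad with its label towards the window. The stripe reads about -12° and the scanner axis about -10°, so I'll trim it by +2° and then re-check.

```bash
python3 - <<'E'
from pot import *
turn_pot([.5125,-.1643],152,2.0,[.5145,-.1643])
env.move_ptp([.45,.30,.30],[np.pi,0,np.radians(-40)])
im,d=env.capture("top"); cv2.imwrite("pics/top2.png",im); np.save("pics/top2.npy",d)
s,_=env.capture("scene"); cv2.imwrite("pics/scene2.png",s)
import potm,stripe
potm.fit(im,[.5145,-.1643])
for c,i in(("top",im),("scene",s)): print(stripe.ang(i,c,[.5145,-.1643]))
cv2.imwrite("pics/pot2z.png",np.hstack([cv2.resize(im[145:255,310:410],(400,440),interpolation=cv2.INTER_CUBIC),cv2.resize(s[170:280,145:245],(400,440),interpolation=cv2.INTER_CUBIC)])); print(env.current_t())
E
cat > bar.py <<'E'
from h import *
from meas import win,edge
def run(n):
    im=cv2.imread(f"pics/{n}.png"); d=np.load(f"pics/{n}.npy"); P=cloud("top",d); z=P[...,2]
    hsv=cv2.cvtColor(im,cv2.COLOR_BGR2HSV).astype(int); H,S,V=hsv[...,0],hsv[...,1],hsv[...,2]
    # jars: fit cap centres by depth at z~.107 clusters -> centre of 6 caps
    m=((z>.1)&(z<.115)).astype(np.uint8); o=np.zeros_like(m); o[115:245,140:280]=m[115:245,140:280]
    k,l,s,c=cv2.connectedComponentsWithStats(o); C=[]
    for i in range(1,k):
        if s[i,4]>120:
            p=circ(onplane("top",edge(l==i),.107)[:,:2]); C.append(p); print(s[i,4],p.round(4))
    yp=win((H>15)&(H<35)&(S>100),180,225,240,270); print("yellow z",np.median(z[yp])); q=np.argwhere(yp)[:,::-1]
    print("pointer",onplane("top",q,np.median(z[yp])).mean(0))
    b=((z>.168)&(z<.185)); g=win(b,150,120,275,245); r=cv2.minAreaRect((onplane("top",edge(g),.175)[:,:2]*1000).astype(np.float32)); print("bar",g.sum(),r)
    X=P[g][:,:2]; v=np.linalg.svd(X-X.mean(0))[2][0]; print("bar pca",X.mean(0),np.degrees(np.arctan(v[1]/v[0])))
    disc=(z>.03)&(z<.04); D=win(disc,140,115,280,245); e=edge(D); print("disc",circ(onplane("top",e,.035)[:,:2]).round(4))
if __name__=="__main__": run("top0")
E
python3 bar.py
```

```text
contact down False [ 0.5131 -0.1645  0.0687]
open 0.045293776361525186 [0.29 0.67 3.97]
lifted [-0.3  -0.85 -2.02]
turned [ 0.513  -0.1644  0.0747] [-1.8000e+02 -1.0000e-02  1.5396e+02]
down contact True [ 0.5148 -0.1641  0.0686] [-0.08 -0.02  3.45] 0.04527526853245392
t 17.975
cap [ 0.5142 -0.1641  0.0228] 90
radial stripe -10.95051020009879
pca -8.382411808154714 line offset at centre mm 0.703678256841758
(np.float64(-8.615739893644385), np.float64(-0.4927845316587252), np.float64(-11.100682869173063))
(np.float64(-11.20758454574465), np.float64(-0.5903874744460806), np.float64(-14.197865564793686))
19.8583
286 [0.6584 0.155  0.0192]
293 [0.6301 0.2295 0.0193]
292 [0.6078 0.093  0.0191]
296 [0.5513 0.2422 0.0192]
296 [0.5293 0.106  0.019 ]
293 [0.5008 0.1804 0.0189]
yellow z 0.016346657328187846
pointer [0.437866   0.16567279 0.01634666]
bar 302 ((579.5361938476562, 167.618408203125), (70.60962677001953, 15.856992721557617), 50.92786407470703)
bar pca [0.57943916 0.16743148] 50.7140441225999
disc [0.5793 0.1671 0.1176]
```

View pics/pot2z.png

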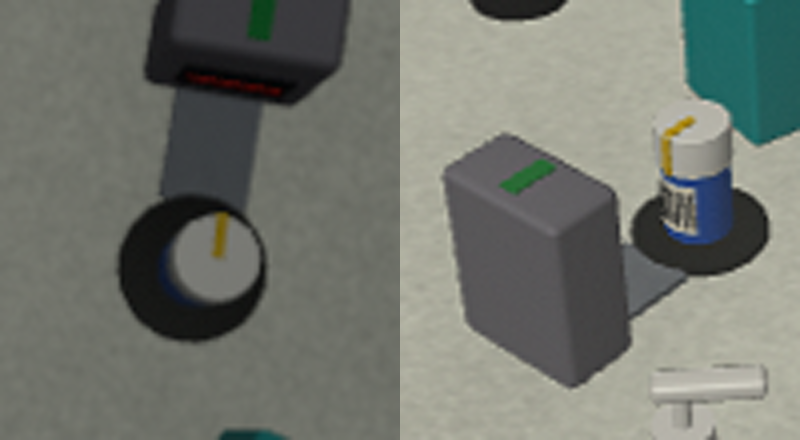

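Pot pass: the stripe now reads about -10° against a scanner axis of about -10°. The pot stands upright, centred on the pad, with the label facing the window. Next is the carousel: the axis is at (0.5796, 0.1677), the red jar is at -129.2° and the pointer at -179.2°, so it needs a turn of -50°.

```bash
python3 - <<'E'
from h import *
c=[.5796,.1677]; R=lambda y:[np.pi,0,np.radians(y)]
print(env.solve_ik([*c,.158],R(-129.2)))
env.set_gripper(.06,30)
env.move_ptp([*c,.23],R(-129.2))
print("hit",env.line_to([*c,.158],feed=.1,contact_N=6),env.current_eef_pos().round(4),env.current_joints().round(3))
f0=env.current_wrist_force(); env.set_gripper(.005,30)
print("closed",env.current_opening(),f0.round(2),env.current_wrist_force().round(2),env.current_ft_torque().round(2),env.current_eef_pos().round(4),env.current_t())
E
```

```text
[ 0.28164618  0.49380624  0.13712285  1.21411293  0.         -0.60498108]
hit False [0.5801 0.168  0.1588] [ 0.282  0.493  0.138  1.214  0.    -0.605]
closed 0.01562452879117313 [-0.59  0.54  0.25] [ 0.32 -1.07  3.04] [ 0.    0.1  -0.01] [0.5799 0.1678 0.1586] 22.6333
```

Clean grasp: 15.6 mm opening on the bar and almost no side force. Now I'll turn it in steps and look.

```bash
python3 - <<'E'
from h import *
env.set_gripper(.005,60)
j0=np.array(env.current_joints())
for a in(10,20,30,40,50):
    j=j0.copy(); j[5]+=np.radians(a); env.set_joints(j); print(a,env.current_wrist_force().round(1),env.current_ft_torque().round(2),env.current_opening(),env.current_t())
env.pause(.3)
print(np.degrees(env.current_tool_rot()),env.current_eef_pos().round(4))
im,d=env.capture("top"); cv2.imwrite("pics/top3.png",im); np.save("pics/top3.npy",d)
s,_=env.capture("scene"); cv2.imwrite("pics/scene3.png",s)
cv2.imwrite("pics/car3z.png",np.hstack([cv2.resize(im[110:270,140:290],(390,416)),cv2.resize(s[180:340,260:410],(390,416))]))
E
```

```text
10 [-1.7  0.6  4.1] [ 0.2   0.33 -0.09] 0.015357127307784815 23.1417
20 [-4.2  2.6  3.9] [0.49 0.69 0.01] 0.014877803011727702 23.4333
30 [-3.7  4.6  4.3] [ 0.65  0.71 -0.11] 0.014984868310108566 23.725
40 [-4.8  5.1  3.7] [ 0.81  0.72 -0.01] 0.015336593488589543 24.0167
50 [-4.2  6.8  4.9] [ 0.96  0.86 -0.06] 0.015397004520019873 24.3083
[ 1.79817931e+02 -2.56210279e-02 -1.78868971e+02] [0.579  0.1695 0.1587]
```

View pics/car3z.png

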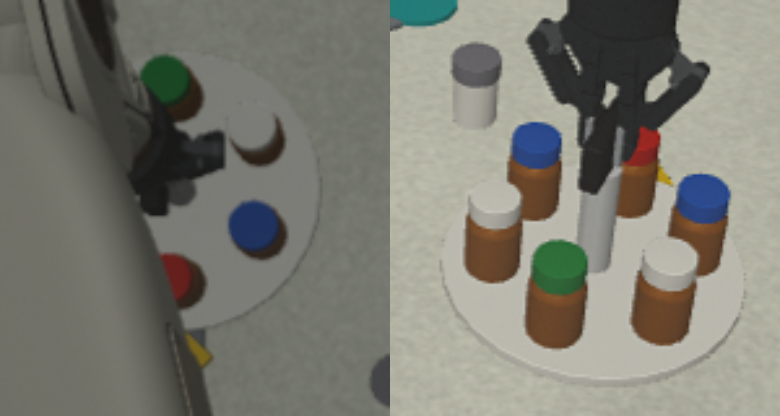

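View pics/scene3.png

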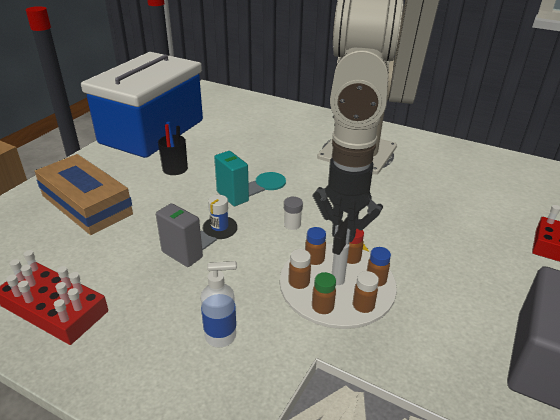

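```bash
cat > car.py <<'E'
from h import *
# fully visible caps: top view white/blue/green; scene view blue,white,green,white,blue -> angle mod 60
from scipy.optimize import minimize_scalar
def score(im,cam,c):
    g=cv2.GaussianBlur(im,(0,0),.8).astype(np.float32); t=np.radians(np.arange(0,360,5))
    def contrast(p,z=.107):
        o=[]
        for r in(.0185,.0225):
            X=np.c_[p[0]+r*np.cos(t),p[1]+r*np.sin(t),np.full(len(t),z)]; uv=proj(cam,X).astype(np.float32)
            o.append(cv2.remap(g,uv[None,:,0].copy(),uv[None,:,1].copy(),cv2.INTER_LINEAR)[0])
        return np.linalg.norm(o[0]-o[1],axis=1).mean()
    return contrast
def ang(im,cam,c,offs,r0):
    f=score(im,cam,c); A=np.arange(r0-8,r0+8,.25); out={}
    for k in offs:
        s=np.array([f([c[0]+.08*np.cos(np.radians(a+k)),c[1]+.08*np.sin(np.radians(a+k))]) for a in A]); i=s.argmax()
        if 0<i<len(A)-1: q=np.polyfit(A[i-1:i+2],s[i-1:i+2],2); out[k]=round(-q[1]/2/q[0],2)
    return out
if __name__=="__main__":
    import sys
    c=[.5796,.1677]; n=sys.argv[1]
    for nn,r0 in(("0",-129.2),(n,-179.2)):
        for cam in("top","scene"): print(nn,cam,ang(cv2.imread(f"pics/{cam}{nn}.png"),cam,c,[0,60,120,180,240,300],r0))
E
python3 car.py 3
```

```text
0 top {0: np.float64(-130.18), 60: np.float64(-129.8), 120: np.float64(-127.35), 180: np.float64(-128.58), 240: np.float64(-130.72), 300: np.float64(-129.36)}
0 scene {0: np.float64(-127.87), 60: np.float64(-125.53), 120: np.float64(-128.28), 180: np.float64(-129.85), 240: np.float64(-131.59), 300: np.float64(-131.24)}
3 top {0: np.float64(-172.92), 60: np.float64(-179.83), 180: np.float64(-179.59), 240: np.float64(-175.77)}Traceback (most recent call last):
  File "car.py", line 23, in <module>
    for cam in("top","scene"): print(nn,cam,ang(cv2.imread(f"pics/{cam}{nn}.png"),cam,c,[0,60,120,180,240,300],r0))
                                            ~~~^^^^^^^^^^^^^^^^^^^^^^^^^^^^^^^^^^^^^^^^^^^^^^^^^^^^^^^^^^^^^^^^^^^
  File "car.py", line 16, in ang
    s=np.array([f([c[0]+.08*np.cos(np.radians(a+k)),c[1]+.08*np.sin(np.radians(a+k))]) for a in A]); i=s.argmax()
                ~^^^^^^^^^^^^^^^^^^^^^^^^^^^^^^^^^^^^^^^^^^^^^^^^^^^^^^^^^^^^^^^^^^^^^
  File "car.py", line 9, in contrast
    X=np.c_[p[0]+r*np.cos(t),p[1]+r*np.sin(t),np.full(len(t),z)]; uv=proj(cam,X).astype(np.float32)
                                                                     ~~~~^^^^^^^
  File "h.py", line 14, in proj
    K,R,t=par(c); q=(np.atleast_2d(X)@R.T+t)@K.T; return q[:,:2]/q[:,2:]
          ~~~^^^
  File "h.py", line 4, in par
    p=env.camera_params(c); return p["intrinsics"],np.array(p["R"]),np.array(p["t"])
ValueError: time passes only in moves, steps and waits
```

```bash
python3 - <<'E'
s=open("h.py").read().replace("def par(c):","import functools\n@functools.lru_cache\ndef par(c):"); open("h.py","w").write(s)
E
cat > car2.py <<'E'
from h import *
from meas import edge
import sys
c=np.array([.5796,.1677])
n=sys.argv[1]
for cam in ("top","scene"):
    im,d=env.capture(cam); cv2.imwrite(f"pics/{cam}{n}.png",im); np.save(f"pics/{cam}{n}.npy",d)
    P=cloud(cam,d); rad=np.hypot(P[...,0]-c[0],P[...,1]-c[1])
    m=((P[...,2]>.098)&(P[...,2]<.114)&(rad>.05)&(rad<.11)).astype(np.uint8)
    m=cv2.morphologyEx(m,cv2.MORPH_OPEN,np.ones((3,3)))
    k,l,s,_=cv2.connectedComponentsWithStats(m)
    for i in range(1,k):
        if s[i,4]<60: continue
        q=P[(l==i)&(P[...,2]>.104)][:,:2]; h=cv2.convexHull((q*1000).astype(np.float32))[:,0]/1000; p=circ(h); v=p[:2]-c
        a=np.degrees(np.arctan2(v[1],v[0])); print(cam,s[i,4],p.round(4),"r",round(np.hypot(*v),4),"ang",round(a,2),"mod60",round((a+180+30)%60-30,2))
print(env.current_t())
E
python3 car2.py 4
```

```text
top 258 [0.66   0.1696 0.0194] r 0.0804 ang 1.38 mod60 1.38
top 291 [0.621  0.0993 0.0192] r 0.08 ang -58.82 mod60 1.18
top 294 [0.5415 0.0982 0.0193] r 0.0793 ang -118.76 mod60 1.24
top 136 [0.5007 0.1642 0.0175] r 0.079 ang -177.44 mod60 2.56
scene 226 [0.5457 0.0994 0.0198] r 0.0763 ang -116.39 mod60 3.61
scene 84 [0.5055 0.1744 0.0137] r 0.0744 ang 174.87 mod60 -5.13
scene 273 [0.5416 0.2371 0.0201] r 0.0791 ang 118.73 mod60 -1.27
scene 264 [0.6253 0.1003 0.0198] r 0.0814 ang -55.84 mod60 4.16
scene 311 [0.6225 0.2386 0.0198] r 0.0829 ang 58.82 mod60 -1.18
scene 297 [0.6636 0.1704 0.0195] r 0.0841 ang 1.81 mod60 1.81
24.8083
```

```bash
python3 - <<'E'
from h import *
from meas import edge,win
im=cv2.imread("pics/scene0.png"); d=np.load("pics/scene0.npy"); P=cloud("scene",d); z=P[...,2]
hsv=cv2.cvtColor(im,cv2.COLOR_BGR2HSV).astype(int); y=(hsv[...,0]>15)&(hsv[...,0]<35)&(hsv[...,1]>100)
q=np.argwhere(y&(abs(P[...,0]-.44)<.04)&(abs(P[...,1]-.166)<.04)); print("scene pointer px",len(q), q.mean(0) if len(q) else '')
if len(q): print(onplane("scene",q[:,::-1],.0163).mean(0))
# disc rim top view: depth disc incl. everything on it, hull, fit only lower part
for n,cam in(("top0","top"),("scene0","scene")):
    P=cloud(cam,np.load(f"pics/{n}.npy")); m=(P[...,2]>.028)&(P[...,2]<.042)&(np.hypot(P[...,0]-.58,P[...,1]-.167)<.135)
    h=cv2.convexHull((P[m][:,:2]*1000).astype(np.float32))[:,0]/1000; print(cam,"disc",circ(h).round(4))
E
```

```text
scene pointer px 0 
top disc [0.5803 0.1682 0.1194]
scene disc [0.5845 0.1692 0.1194]
```

```bash
python3 - <<'E'
from h import *
env.set_gripper(.005,110)
j=np.array(env.current_joints()); j[5]+=np.radians(.5); env.set_joints(j); env.pause(.3)
print(env.current_opening(),env.current_wrist_force().round(1),env.current_ft_torque().round(2),np.degrees(env.current_tool_rot()))
E
python3 car2.py 5|grep -E "top|^[0-9]"
python3 - <<'E'
from h import *
import stripe
im=cv2.imread("pics/top5.png"); s=cv2.imread("pics/scene5.png")
for c,i in(("top",im),("scene",s)): print(stripe.ang(i,c,[.5143,-.1641]))
cv2.imwrite("pics/fin.png",np.hstack([cv2.resize(im,(400,300)),cv2.resize(s[160:340,160:400],(400,300))]))
E
```

```text
0.014733802531213763 [-2.9  2.1  4.3] [0.06 0.37 0.1 ] [ 1.79801842e+02 -2.27100448e-02 -1.79340460e+02]
top 252 [0.6603 0.1683 0.0189] r 0.0807 ang 0.4 mod60 0.4
top 283 [0.6207 0.0992 0.0194] r 0.0799 ang -59.02 mod60 0.98
top 294 [0.5412 0.0984 0.0193] r 0.0792 ang -119.03 mod60 0.97
top 135 [0.5015 0.1641 0.0169] r 0.0782 ang -177.33 mod60 2.67
25.675
(np.float64(-8.787297114480145), np.float64(-0.6263367394171976), np.float64(-11.945429268771939))
(np.float64(-11.449451426522575), np.float64(-0.6925824178191987), np.float64(-14.957710181447288))
```

View pics/fin.png

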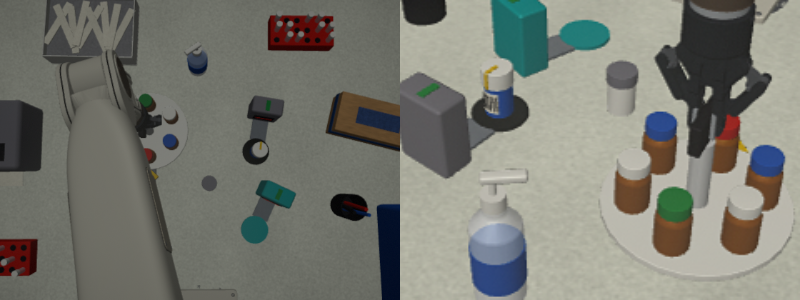

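The red jar's angle averages 0.8 to 0.9° in my measure, against 0.8 to 1.0° for the pointer. The pot is upright with its label to the window, and the bystanders haven't moved. Handing in now.

```bash
python3 - <<'E'
from rig import env
env.close_job()
E
```

```text
the job is handed in; nothing more can be done
```

The job is handed in at about 26 s: the pot's label faces the scanner window, and the gripper is still holding the turntable with the red-capped jar at the pointer.

- **Pot:** I gripped it by the cap, turned it about -168°, and set it down near the pad's centre. A second grasp trimmed it by +2°, and I let go. It stands upright. The stripe reads about -9° in the top camera and -11° in the scene camera, against a scanner axis of about -10°. The cheaper estimate that only uses the stripe's centre read -11° to -15°, which I put down to an error in the assumed cap centre.
- **Carousel:** I gripped the bar and turned it about -50.5°. The fully visible caps put the red jar within about 0.5° of the pointer. The red cap itself is half hidden by the arm, and its partial fit read about 2° off, so I did not rely on it.
- **Hold:** The gripper holds the bar at 110 N. The wrist force was under 6 N at the last reading.
- **Other objects:** In the last pictures, nothing else on the table looked moved.

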